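Hang the pencil pot from the bench bar with an S-hook

TASK

Take the spare S-hook off the handle of the wooden tote, hook it over the steel bar of the bench stand near the middle of its clear stretch and let go of it, then hang the tin pencil pot by its wire bail in the hook's lower curl, so that it hangs freely at rest. The bar has been clamped at a height nobody noted, so feel for it and do not force it; keep the pot upright and leave the other things on the bench where they are.

Things in the scene. Friction and masses are not known exactly. Their poses are not given: they have to be found in the camera images.
- stand: Fixed stand with a level 16 mm round bar along its y, between uprights (370 mm tall) at y = ±200 mm. Origin on the bench under the bar's middle, x to the robot's left, y towards the robot. The bar centre is clamped somewhere 300 to 330 mm up: not reported, feel for it; it stays there. Clear stretch y = ±130 mm; beyond it a brush and a square hang fixed, 190 mm down.
- hook_mid (a point): Middle of the loose steel S-hook: 8 mm round rod, 128 mm tall, 60 mm wide, 120 g. The S lies in its x-z plane; z up and y along the bar as it hangs. A straight 55 mm stem passes through this point, from upper -x to lower +x, 43 degrees from z. At the start it hangs from the tote's handle, its +x to the robot's left.
- hook_top (a point): Inside top of the upper curl, (0, 0, +60) mm from the hook's middle: rests on the bar's top once hooked. Curl of 22 mm inner radius centred at (0, 0, +38) mm, its tip at (+26, 0, +38) mm: open downward on the +x side, the mouth 37 mm wide between tip and stem.
- hook_low (a point): Seat of the lower curl, (0, 0, -57) mm from the hook's middle: centre line of a 6 mm wire lying in it. Curl of 22 mm inner radius centred at (0, 0, -38) mm, its tip at (-26, 0, -38) mm: open upward on the -x side (to the robot's right at the start), mouth 37 mm wide.
- tote: Fixed wooden tool tote: tray 140 mm (x) by 250 mm (y), sides 60 mm high, end boards at y = ±122 mm up to 230 mm, joined by a round handle of 18 mm diameter along y, centre 207 mm above the bench at x = 0. Tools lie in it below 35 mm. Origin on the bench under its middle, x to the robot's left. The S-hook hangs on the handle within 40 mm of its middle.
- pot_mid (a point): Centre, 44 mm above the foot, of the loose square tin pencil pot: 56 x 56 mm, 88 mm high, 225 to 405 g with its pencils. A stiff fixed 6 mm wire bail rises from the middles of its two y sides (ears 80 mm up, 66 mm across) to 160 mm; y runs along the bail. Pencils lean to +x, 115 mm high. It stands with x roughly to the robot's left.
- bail_top (a point): Middle of the bail's wire at its highest point, 160 mm above the pot's foot and over its centre.
- mallet: Loose wooden mallet lying on the bench, head 64 mm thick; leave alone.
- glue: Loose white glue bottle, 150 mm tall; leave alone.
- tin: Loose round tin without handle, 72 mm wide and 85 mm tall; leave alone.
- offcut: Loose pale timber offcut, 130 x 45 x 20 mm, lying beside the stand; leave alone.
- offcut2: Loose darker timber offcut, 160 x 60 x 22 mm, lying at the back; leave alone.
- block: Loose cork sanding block, 110 x 65 x 28 mm; leave alone.
- driver: Loose screwdriver lying beside the tote; leave alone.
Mind the look-alikes: they are no part of the job. Of the things shaped like the part that bears hook_mid, the bare steel one is meant. Leave any red look-alike of the part that bears pot_mid alone.

How it is judged:
On the way:
1. the S-hook hangs by its upper curl from the bar, near the middle, released (z of hook_top in the frame of stand above 0.295 m and x of hook_top in the frame of stand between -0.022 and 0.022 m and y of hook_top in the frame of stand between -0.07 and 0.07 m and contact force between hook and stand above 0.3 N and contact force between hook and the fingers below 0.05 N and contact force between hook and pot below 0.05 N), for 0.3 s.
At the end, for the whole second after the job is handed in: The S-hook hangs by its upper curl from the bar, within 70 mm of the bar's middle, and carries the pot: the top of the bail lies in the seat of the lower curl (within 15 mm), the pot hangs upright (within 0.2 rad), clear of the bench and at rest (under 80 mm/s and 0.8 rad/s) (z of hook_top in the frame of stand above 0.295 m and x of hook_top in the frame of stand between -0.022 and 0.022 m and y of hook_top in the frame of stand between -0.07 and 0.07 m and contact force between hook and stand above 1.5 N and contact force between hook and pot above 1 N and distance between bail_top and hook_low below 0.015 m and angle between pot_mid's own z axis and vertical below 0.2 rad and height (world z) of pot_mid above 0.06 m and linear speed of pot below 0.08 m/s and angular speed of pot below 0.8 rad/s); the robot touches nothing.
It fails at once if the bar is forced: more than 80 N on the stand or its bar (contact force between stand and anything else above 80 N).
It fails at once if the pot is tipped by more than 0.6 rad (angle between pot_mid's own z axis and vertical above 0.6 rad).
It fails at once if a bystander is moved by more than 40 mm (distance of any of mallet, glue, tin, offcut, offcut2, block, driver from where it was at the start of the episode above 0.04 m).
It also fails if it takes over 72 s, if anything falls off the work surface, if the arm or the gripper's body presses on something with over 40 N, if the wrist force passes 120 N, or if a joint passes its speed limit or range.

ROBOT

A 6-joint arm with a two-finger parallel gripper is mounted at the origin on the work surface. World frame = base frame: x ahead of the robot, y to its left, z up, the work surface at z = 0. Lengths are in m, angles in rad, forces in N, time in s.
With the tool pointing down it reaches from about 0.375 to 0.9 m from the base axis. Payload 3.1 kg.
Tool frame: the origin (TCP) lies between the finger pads; the fingertips stand 22 mm ahead of it and the grasp point (between the pads) lies 3 mm ahead of it; z points along the fingers, y is the direction in which the jaws open and shut (so a half turn about z gives the same grasp; the last joint's range is limited). The gripper opens to 85 mm and grips with 20 to 120 N. Pads are 22 mm wide; open, the fingers measure 114 mm over their backs; the gripper's body (76 mm by 85 mm) begins 54 mm behind the grasp point. The pads swing forward as they close: fully open they stand 13 mm farther back than shut.
Start: joints at [-1.411, 0.527, 1.433, -0, 1.181, -0.178], TCP at [0.208, -0.589, 0.253] pointing down, gripper open.
Joint ranges: [-3.08, 3.08], [-0.75, 2.2], [0.22, 2.44], [-1.43, 4.57], [0, 2.65], [-2.85, 2.85]. Speed limits (rad/s): [2.79, 2.79, 3.14, 3.14, 3.14, 3.14].

INTERFACE

Orientations are given as a rotation vector (axis times angle).
In Python, from cell import manip gives the robot as it stands.
- The arm moves only by the tool play_rows, never from a script. Its argument "plan" is a list of rows, each a list of 3 entries, a list of its own where there are three numbers: the shift along the tool's x, y, z in mm, then the turn about the tool's z in degrees, then the closure, from -1 (fully open) to 1 (shut), so that 0 is half open. In form: [[[tx, ty, tz], yaw, fingers], ...]. A call has exactly 10 rows; each row is the pose to reach, as a shift and turn from the pose measured when the call began, along the tool's axes at that moment; what a row does not reach only later rows make up. A row lasts 1/12 s, in which the tool goes at most 41.7 mm and 7.16 degrees, less where a joint would pass 70% of its speed; a pose out of reach is approached as far as the arm can. A call with a gripper value outside its range is refused whole. The fingers move at their own pace and stop on an object; the grip force is fixed at half the most. Time passes only in rows, so rows that repeat a pose let the fingers close, or fill a call up. It gives the time, the measured TCP pose, the force and the opening at its end, in the units of the state.
- manip.state(): the state, without advancing time (a new reading comes with each control period).
- manip.read_camera(name): name is "scene" or "top" or "wrist"; returns a dict with "img" (400x640x3 uint8, red, green, blue), "intrinsics" (3x3 intrinsics, pixels), "k1" (the pictures are not rectified: a ray, as slopes to the right and down, at radius r is drawn at 1 + k1 r^2 times it, then the intrinsics apply), "world_to_cam" (4x4, takes a point from world to camera coordinates); the wrist camera has in their place "hand_eye" (4x4, takes a point from camera to tool coordinates, whose origin is the TCP and whose axes are the flange's). Camera axes: x right, y down, z forward; pixel columns grow to the right and rows downward; lengths in m; the calibration is good to about 2 mm. A picture is of the moment at which its call begins: read the wrist's pose just before it. There is no depth.
- manip.finish_job(): hands the job in, once; it reports no verdict.
Trained networks look in the newest picture that a camera, given by its name, has taken for a name from the list of things; names that differ only in an ending like _2 or _b are one class to them, and where a whole thing is asked for, a point or a joint stands for the part that bears it (a point fixed in the world has none). Each returns a list of dicts, best first, with "p" (0 to 1); they miss things now and then, are a little off and sometimes report something else, mostly with a low value. They report only what shows in the picture. A call takes as long as a camera call. They do not tell look-alikes from the thing itself.
- manip.silhouettes(camera, target): "pixels" (400x640 bool, what is visible of it) and "bbox" ([centre column, centre row, width, height] in pixels, round what is visible of it).
The state is a dict: "time_s": time; "joints": joint angles; "qvel": joint speeds; "effort": joint torques, N m; "tool_pos": TCP position; "eef_rot": TCP orientation; "force": force on the tool from outside, world axes, zero at the start; "ft_torque": the same for the moment, N m; "finger_gap": opening from 0.0 (shut) to 1.0 (fully open).
Only numpy, scipy, OpenCV 4.12 (cv2) and the standard library are available. Lean on these libraries where they do the work, as an engineer would, in place of code of your own. Each camera call takes 0.05 s, during which the arm holds its last target. There are 200 camera calls.

## Working session

There is one attempt and no reset: what is moved stays moved. The work goes in short steps, Python scripts to look and compute and a tool call to move; the robot and the scene stay as the last step left them, time stands still between calls to the robot, and variables do not carry over. Pictures are saved under pics/ and viewed, about 8 in all and at most 12, crops included, and the job is handed in when it is done.

Besides the shell and the picture viewer there is one more tool, called after ">>>" as a command line: name --argument value ..., lists and objects as JSON in quotes. play_rows: Moves the arm, as the interface text tells. Its arguments: {"type":"object","properties":{"plan":{"type":"array"}},"required":["plan"]}

```bash
mkdir -p pics; ls; cat > h.py <<'E'
import numpy as np, cv2
from scipy.spatial.transform import Rotation as R
from cell import manip
def cam(n):
    s=manip.state(); c=manip.read_camera(n)
    if n=="wrist":
        T=np.eye(4);T[:3,:3]=R.from_rotvec(s["eef_rot"]).as_matrix();T[:3,3]=s["tool_pos"]
        c["c2w"]=T@np.array(c["hand_eye"])
    else: c["c2w"]=np.linalg.inv(np.array(c["world_to_cam"]))
    return c
def proj(c,P):
    P=np.atleast_2d(P);w=np.linalg.inv(c["c2w"]);q=P@w[:3,:3].T+w[:3,3]
    s=q[:,:2]/q[:,2:];r2=(s**2).sum(1,keepdims=True);s=s*(1+c["k1"]*r2);K=np.array(c["intrinsics"])
    return s@K[:2,:2].T+K[:2,2]
def ray(c,uv):
    K=np.array(c["intrinsics"]);d=(np.array(uv,float)-K[:2,2])/[K[0,0],K[1,1]];s=d.copy()
    for _ in range(20): s=d/(1+c["k1"]*(s@s))
    v=c["c2w"][:3,:3]@np.r_[s,1];return c["c2w"][:3,3],v/np.linalg.norm(v)
def atz(c,uv,z):
    o,v=ray(c,uv);return o+v*(z-o[2])/v[2]
def tri(obs):
    A=0;b=0
    for c,uv in obs:
        o,v=ray(c,uv);M=np.eye(3)-np.outer(v,v);A=A+M;b=b+M@o
    return np.linalg.solve(A,b)
def save(c,n,crop=None,f=1):
    i=c["img"][:,:,::-1]
    if crop: i=i[crop[1]:crop[3],crop[0]:crop[2]]
    cv2.imwrite("pics/"+n,cv2.resize(i,None,fx=f,fy=f,interpolation=cv2.INTER_CUBIC))
E
python3 - <<'E'
from h import *
np.set_printoptions(precision=3,suppress=True)
cs={}
for n in("scene","top"):
    c=cs[n]=cam(n);save(c,n+"0.png")
    print(n,c["c2w"][:3,3],c["c2w"][:3,2],c["intrinsics"],c["k1"])
    for t in("stand","hook_mid","tote","pot_mid","hook_top","hook_low","bail_top","glue","tin","mallet","offcut","driver"):
        print(t,[(round(d["p"],2),np.round(d["bbox"]).tolist()) for d in manip.silhouettes(n,t)][:3])
print(manip.state())
E
```

```text
pics
scene [ 1.108 -0.539  1.083] [-0.481  0.433 -0.763] [[395.146   0.    320.925]
 [  0.    395.146 204.271]
 [  0.      0.      1.   ]] -0.0860226837991558
stand [(0.56, [400.0, 181.0, 123.0, 179.0])]
hook_mid [(0.61, [257.0, 267.0, 16.0, 34.0]), (0.21, [386.0, 164.0, 34.0, 21.0])]
tote [(0.86, [255.0, 275.0, 98.0, 111.0]), (0.68, [330.0, 204.0, 31.0, 27.0])]
pot_mid [(0.97, [240.0, 360.0, 33.0, 36.0]), (0.66, [333.0, 246.0, 31.0, 45.0]), (0.23, [255.0, 275.0, 96.0, 108.0])]
hook_top []
hook_low []
bail_top [(0.93, [240.0, 357.0, 29.0, 39.0]), (0.82, [332.0, 244.0, 22.0, 38.0])]
glue [(0.98, [311.0, 305.0, 19.0, 41.0])]
tin [(0.81, [317.0, 210.0, 21.0, 34.0])]
mallet [(0.78, [412.0, 193.0, 43.0, 28.0])]
offcut [(0.7, [365.0, 278.0, 50.0, 46.0]), (0.67, [329.0, 201.0, 32.0, 26.0])]
driver [(0.55, [283.0, 237.0, 18.0, 22.0]), (0.49, [333.0, 248.0, 28.0, 35.0])]
top [ 0.446 -0.022  1.307] [ 0.075  0.013 -0.997] [[437.832   0.    331.819]
 [  0.    437.832 199.865]
 [  0.      0.      1.   ]] 0.022016978728121275
stand [(0.67, [238.0, 165.0, 116.0, 199.0])]
hook_mid [(0.84, [423.0, 28
[... 515 characters left out ...]
, 138.0, 18.0, 22.0])]
tin [(0.69, [326.0, 226.0, 26.0, 26.0])]
mallet [(0.96, [204.0, 175.0, 46.0, 69.0])]
offcut [(0.91, [334.0, 135.0, 50.0, 26.0]), (0.87, [296.0, 240.0, 15.0, 47.0])]
driver [(0.6, [372.0, 228.0, 11.0, 46.0]), (0.26, [236.0, 165.0, 117.0, 197.0])]
{'time_s': 1.3, 'joints': array([-1.41 ,  0.528,  1.433, -0.   ,  1.181, -0.179]), 'qvel': array([-0.001, -0.002,  0.001,  0.001, -0.   , -0.001]), 'effort': array([ -0.   , -44.232, -17.842,  -0.   ,   0.001,  -0.   ]), 'tool_pos': array([ 0.208, -0.589,  0.253]), 'eef_rot': array([-3.097, -0.53 , -0.   ]), 'force': array([ 1.413,  0.251, -0.124]), 'ft_torque': array([-0.041,  0.003, -0.009]), 'finger_gap': 0.9971593366171229}
```

View pics/scene0.png

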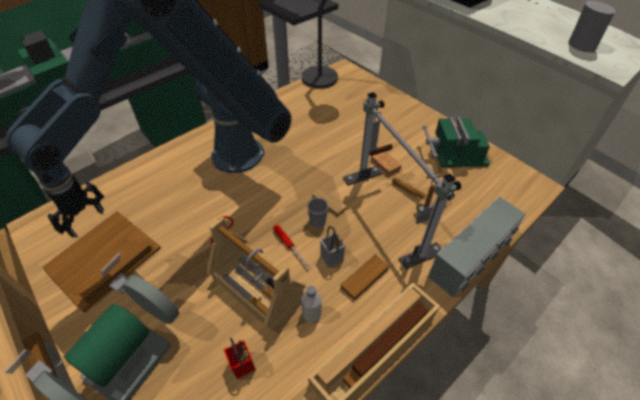

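View pics/top0.png

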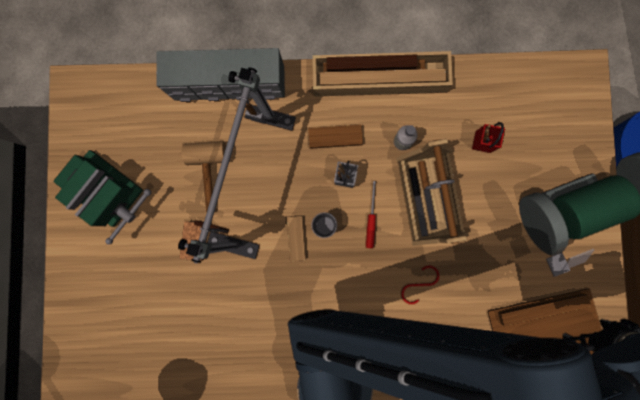

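Scene: the bare steel hook hangs on the tote handle at about (257,267), the grey pot is at (333,246), and the bar runs from (372,103) to (447,187). Top: hook at (441,184), grey pot at (347,173), bar from (247,80) to (202,247). The red hook (420,285) and red pot (488,138) are decoys.

```bash
python3 - <<'E'
from h import *
np.set_printoptions(precision=3,suppress=True)
s=cam("scene");t=cam("top")
print("hook",atz(t,(441,184),.2),tri([(t,(441,184)),(s,(257,267))]))
print("bar ends z.315",atz(t,(247,82),.33),atz(t,(201,247),.33))
print("bar tri",tri([(t,(249,75)),(s,(448,186))]),tri([(t,(195,250)),(s,(372,103))]))
print("pot",atz(t,(344,173),.1),tri([(t,(345,174)),(s,(333,246))]))
print("tote handle",atz(t,(446,150),.207),atz(t,(459,235),.207))
for n,uv,z in(("glue",(406,138),.1),("tin",(326,226),.08),("malhead",(204,152),.05),("malhandle",(208,200),.03),("offc",(296,240),.02),("block",(336,135),.02),("driver",(372,228),.02),("foot far",(275,118),0),("foot near",(232,245),0)):print(n,atz(t,uv,z))
save(t,"topc.png",(150,50,510,270),2.2)
E
```

```text
hook [ 0.562 -0.285  0.2  ] [ 0.57  -0.293  0.15 ]
bar ends z.315 [0.794 0.178 0.33 ] [0.422 0.284 0.33 ]
bar tri [0.809 0.173 0.338] [0.416 0.3   0.326]
pot [ 0.611 -0.042  0.1  ] [ 0.614 -0.044  0.06 ]
tote handle [ 0.647 -0.299  0.207] [ 0.433 -0.322  0.207]
glue [ 0.704 -0.217  0.1  ]
tin [0.465 0.012 0.08 ]
malhead [0.69  0.363 0.05 ]
malhandle [0.551 0.358 0.03 ]
offc [0.428 0.103 0.02 ]
block [ 0.736 -0.023  0.02 ]
driver [ 0.457 -0.121  0.02 ]
foot far [0.798 0.161 0.   ]
foot near [0.417 0.296 0.   ]
```

View pics/topc.png

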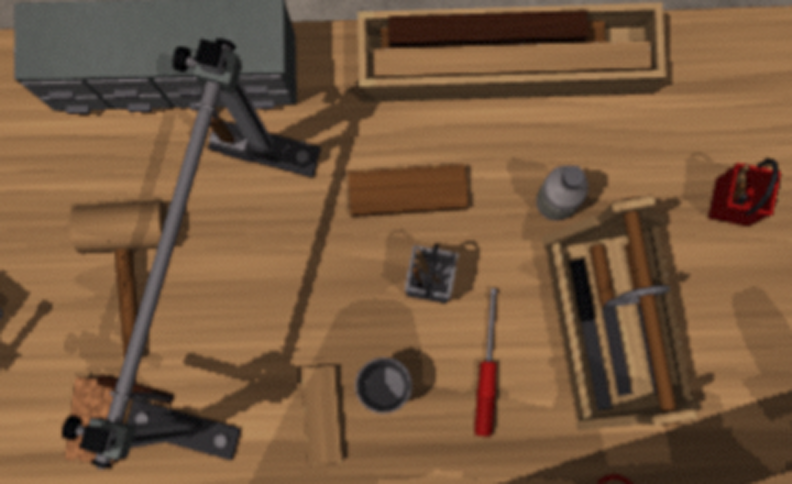

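>>> play_rows --plan '[[[20,-10,-40],-7,-1],[[55,-20,-80],-14,-1],[[90,-35,-110],-21,-1],[[125,-48,-120],-28,-1],[[160,-60,-120],-35,-1],[[195,-75,-120],-42,-1],[[230,-88,-120],-49,-1],[[265,-100,-120],-56,-1],[[300,-115,-120],-63,-1],[[330,-125,-120],-70,-1]]'

```text
time_s: 2.23
tool_pos: [0.4791, -0.3593, 0.3736]
eef_rot: [-2.224, -2.218, -0.001]
force: [0.2, 0.7, 0.1]
finger_gap: 1.003
```

```bash
cat >> h.py <<'E'
def tt(P,ang=None):
    "mm shift in tool axes to bring TCP to world P; ang: desired x_tool heading deg"
    s=manip.state();M=R.from_rotvec(s["eef_rot"]).as_matrix()
    a=np.degrees(np.arctan2(M[1,0],M[0,0]))
    return np.round(M.T@(np.array(P)-s["tool_pos"])*1000,1), None if ang is None else round(-(ang-a),1), np.round(s["tool_pos"],4), round(a,1), np.round(M[:,2],3)
E
python3 - <<'E'
from h import *
print(tt((.562,-.29,.38),97))
E
```

```text
(array([69.5, 82.7, -6.4]), np.float64(-7.2), array([ 0.4791, -0.3593,  0.3736]), np.float64(89.8), array([ 0.   ,  0.001, -1.   ]))
```

>>> play_rows --plan '[[[25,30,-10],-4,-1],[[50,60,-20],-7,-1],[[70,83,-30],-7,-1],[[70,83,-30],-7,-1],[[70,83,-30],-7,-1],[[70,83,-30],-7,-1],[[70,83,-30],-7,-1],[[70,83,-30],-7,-1],[[70,83,-30],-7,-1],[[70,83,-30],-7,-1]]'

```text
time_s: 3.07
tool_pos: [0.5615, -0.2904, 0.4034]
eef_rot: [-2.087, -2.348, -0.001]
force: [-0.4, -0.2, -0.5]
finger_gap: 0.998
```

```bash
python3 - <<'E'
from h import *
np.set_printoptions(precision=3,suppress=True)
c=cam("wrist");save(c,"w1.png")
print(c["hand_eye"],c["intrinsics"],c["k1"],manip.state()["tool_pos"])
for t in("hook_mid","tote"):
  for d in manip.silhouettes("wrist",t)[:2]: print(t,d["p"],d["bbox"])
E
```

```text
[[ 0.    -0.947 -0.322  0.083]
 [ 1.     0.    -0.001 -0.   ]
 [ 0.001 -0.322  0.947 -0.12 ]
 [ 0.     0.     0.     1.   ]] [[326.35    0.    321.25 ]
 [  0.    326.35  196.603]
 [  0.      0.      1.   ]] -0.006784267886002686 [ 0.562 -0.29   0.403]
hook_mid 0.8 [149.4, 100.6, 78.5, 78.4]
hook_mid 0.59 [326.9, 166.1, 12.9, 63.9]
tote 0.79 [303.3, 145.2, 273.8, 125.1]
```

View pics/w1.png

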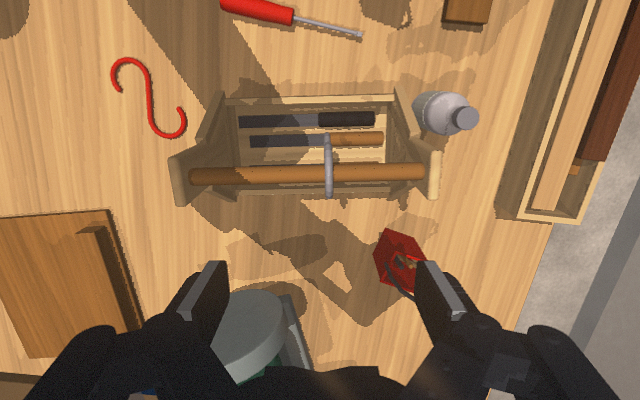

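Wrist picture: the handle's centre line runs from (192,177) to (424,171). The steel hook crosses it at about (329,172), and the red decoys are to the side.

```bash
python3 - <<'E'
from h import *
np.set_printoptions(precision=4,suppress=True)
c=cam("wrist")
a,b=atz(c,(192,177),.207),atz(c,(424,171.5),.207);print(a,b,"len",np.linalg.norm(b-a),"ang",np.degrees(np.arctan2(*(b-a)[[1,0]])))
m=[d["pixels"] for d in manip.silhouettes("wrist","hook_mid") if abs(d["bbox"][0]-327)<15][0]
u=(b-a)/np.linalg.norm(b-a);ctr=(a+b)/2
for r in range(134,200,4):
    x=np.where(m[r])[0]
    if len(x):
        p=(r,x.min(),x.max());z=.12 if r<152 else (.215 if r<185 else .195)
        q=atz(c,(x.mean(),r),z);d=q-a;print(p,q,"along",d@u-np.linalg.norm(b-a)/2,"perp",u[0]*d[1]-u[1]*d[0])
print(proj(c,a),manip.state()["eef_rot"])
E
```

```text
[ 0.4329 -0.3093  0.207 ] [ 0.6631 -0.2761  0.207 ] len 0.2326391379621778 ang 8.20138799183013
(134, np.int64(324), np.int64(328)) [ 0.564  -0.2626  0.12  ] along 0.020120209797287916 perp 0.027460478581025682
(138, np.int64(323), np.int64(329)) [ 0.5646 -0.2675  0.12  ] along 0.02002339503624366 perp 0.022576322583947487
(142, np.int64(323), np.int64(330)) [ 0.5658 -0.2723  0.12  ] along 0.020543690611756163 perp 0.01763910717156696
(146, np.int64(323), np.int64(332)) [ 0.5676 -0.2771  0.12  ] along 0.021688357533886746 perp 0.012648184857580343
(150, np.int64(323), np.int64(332)) [ 0.5683 -0.282   0.12  ] along 0.02159662209929479 perp 0.007648461563174037
(154, np.int64(324), np.int64(331)) [ 0.5648 -0.2684  0.215 ] along 0.020144086940723324 perp 0.021603931590778513
(158, np.int64(324), np.int64(331)) [ 0.5653 -0.2723  0.215 ] along 0.020072853327093146 perp 0.017720251168719933
(162, np.int64(324), np.int64(331)) [ 0.5658 -0.2762  0.215 ] along 0.02000106479075074 perp 0.01380564576268991
(166, np.int64(324), np.int64(332)) [ 0.5668 -0.28    0.215 ] along 0.020412502487286557 
[... 290 characters left out ...]
)) [ 0.5688 -0.2919  0.215 ] along 0.02068758859800611 perp -0.0021939247826553605
(182, np.int64(326), np.int64(332)) [ 0.5698 -0.2959  0.215 ] along 0.02110860183490891 perp -0.006281313670371127
(186, np.int64(326), np.int64(332)) [ 0.5715 -0.3059  0.195 ] along 0.021383732877436404 perp -0.016462273842143875
(190, np.int64(325), np.int64(332)) [ 0.5715 -0.3104  0.195 ] along 0.02078157485826397 perp -0.020860524454796144
(194, np.int64(325), np.int64(332)) [ 0.5721 -0.3148  0.195 ] along 0.020704495174918444 perp -0.025308107131501882
(198, np.int64(327), np.int64(330)) [ 0.5726 -0.3192  0.195 ] along 0.020626790208711096 perp -0.029792677485805982
[[192. 177.]] [-2.0852 -2.3497 -0.0011]
```

```bash
python3 - <<'E'
from h import *
print(tt((.5717,-.3145,.197),98.2))
E
```

```text
(array([-25.9,   6.5, 206.6]), np.float64(-1.4), array([ 0.5621, -0.2897,  0.4037]), np.float64(96.8), array([ 0.   ,  0.001, -1.   ]))
```

>>> play_rows --plan '[[[-13,3,5],-1.4,-1],[[-26,6.5,20],-1.4,-1],[[-26,6.5,55],-1.4,-1],[[-26,6.5,90],-1.4,-1],[[-26,6.5,125],-1.4,-0.6],[[-26,6.5,160],-1.4,-0.4],[[-26,6.5,190],-1.4,-0.2],[[-26,6.5,206],-1.4,0],[[-26,6.5,206.5],-1.4,0],[[-26,6.5,206.5],-1.4,0]]'

```text
time_s: 4.15
tool_pos: [0.5715, -0.3144, 0.1963]
eef_rot: [-2.055, -2.374, -0.001]
force: [0.8, 0.5, 1.1]
finger_gap: 0.499
```

```bash
python3 - <<'E'
from h import *
print(tt((.5717,-.3145,.197),98.2))
c=cam("wrist");save(c,"w2.png",(160,60,480,400),1.8)
E
```

```text
(array([-0.1,  0.1, -0.7]), np.float64(0.0), array([ 0.5715, -0.3144,  0.1963]), np.float64(98.2), array([-0.001,  0.002, -1.   ]))
```

View pics/w2.png

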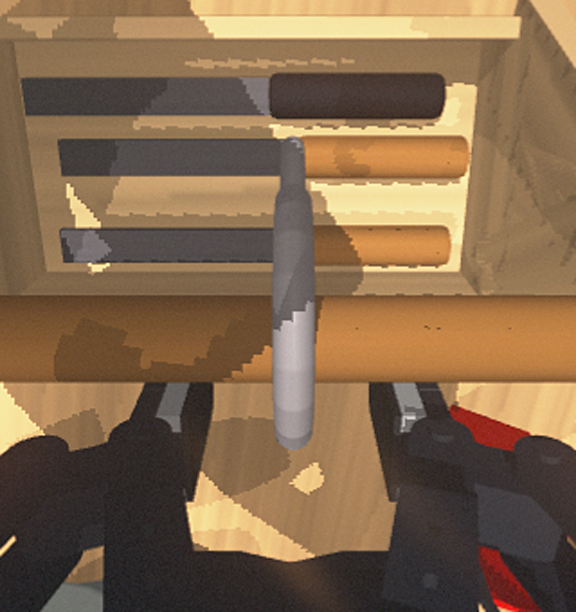

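The hook sits centred between the fingers, and the fingers are clear of the handle. Closing now.

>>> play_rows --plan '[[[0,0,0],0,0.4],[[0,0,0],0,0.8],[[0,0,0],0,1],[[0,0,0],0,1],[[0,0,0],0,1],[[0,0,0],0,1],[[0,0,0],0,1],[[0,0,0],0,1],[[0,0,0],0,1],[[0,0,0],0,1]]'

```text
time_s: 5.03
tool_pos: [0.5736, -0.3157, 0.1997]
eef_rot: [2.053, 2.371, 0.002]
force: [1.6, 0.2, 6.8]
finger_gap: 0.078
```

>>> play_rows --plan '[[[0,0,-6],0,1],[[0,0,-14],0,1],[[-10,0,-25],0,1],[[-20,0,-36],0,1],[[-30,0,-47],0,1],[[-42,0,-59],0,1],[[-55,0,-75],0,1],[[-62,0,-105],0,1],[[-65,0,-140],0,1],[[-65,0,-150],0,1]]'

```text
time_s: 5.87
tool_pos: [0.5833, -0.382, 0.356]
eef_rot: [2.048, 2.363, 0.001]
force: [0.5, -0.5, -0.1]
finger_gap: 0.076
```

```bash
python3 - <<'E'
from h import *
np.set_printoptions(precision=4,suppress=True)
print(manip.state()["force"])
c=cam("wrist");save(c,"w3.png",(160,60,480,400),1.8)
t=cam("top")
m=manip.silhouettes("wrist","hook_mid")
for d in m[:2]: print(d["p"],d["bbox"])
s=cam("scene");save(s,"s3.png",(180,180,420,360),3.3)
E
```

```text
[ 0.5425 -0.5027 -0.129 ]
0.88 [320.2, 216.7, 25.7, 165.9]
0.59 [107.0, 19.2, 81.9, 32.8]
```

View pics/w3.png

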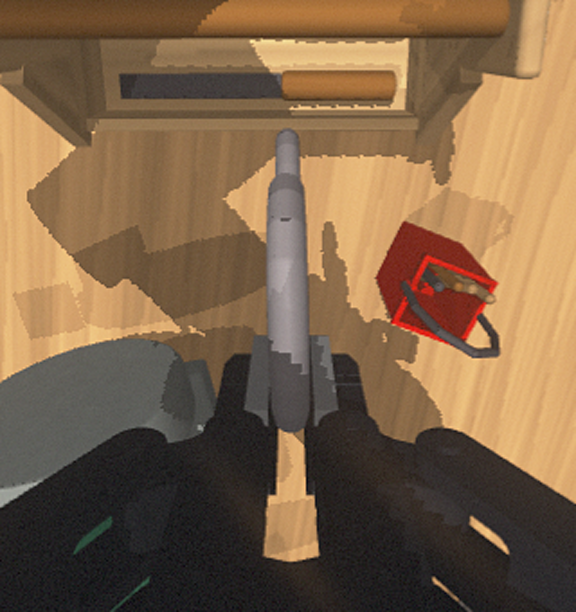

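```bash
cat >> h.py <<'E'
def hookpts():
    a=np.radians(np.linspace(0,223,60)) # upper curl from tip (+26,38) ccw over top
    up=np.c_[26*np.cos(a),38+26*np.sin(a)]
    st=np.linspace(up[-1],-up[-1],20)
    return np.r_[up,st,-up[::-1]]
def hook_world(P,th,yaw,off=None):
    """P: world of hook mid; th rot about tool y (deg): x'=x cos+z sin ; yaw heading deg of hook x"""
    h=hookpts();t=np.radians(th);x=h[:,0]*np.cos(t)+h[:,1]*np.sin(t);z=-h[:,0]*np.sin(t)+h[:,1]*np.cos(t)
    y=np.radians(yaw);return np.array(P)+np.c_[x*np.cos(y),x*np.sin(y),z]
def drawmask(c,W):
    p=proj(c,W);m=np.zeros((400,640),np.uint8);w=np.linalg.inv(c["c2w"]);zc=(W@w[:3,:3].T+w[:3,3])[:,2]
    for i in range(len(p)-1):
        cv2.line(m,tuple(int(v*16) for v in p[i]),tuple(int(v*16) for v in p[i+1]),1,max(1,round(8e-3*c["intrinsics"][0][0]/zc[i])),shift=4)
    return m>0
E
python3 - <<'E'
from h import *
from scipy.optimize import minimize
st=manip.state();M=R.from_rotvec(st["eef_rot"]).as_matrix();yaw=np.degrees(np.arctan2(M[1,0],M[0,0]));X=M[:,0];Y=M[:,1]
c=cam("wrist");mw=manip.silhouettes("wrist","hook_mid")[0]["pixels"]
s=cam("scene");ds=manip.silhouettes("scene","hook_mid");print([(round(d["p"],2),np.round(d["bbox"])) for d in ds], proj(s,st["tool_pos"]))
tp=np.array(st["tool_pos"])
def mid(q): return tp+X*q[0]*1e-3+Y*q[3]*1e-3+np.array([0,0,q[1]*1e-3])
pr=proj(s,tp)[0]
ms=min(ds,key=lambda d:np.hypot(*(np.array(d["bbox"][:2])-pr)))["pixels"] if ds else None
def rows(q):
    W=hook_world(mid(q),q[2],yaw);p=proj(c,W);return np.array([p[:,1].min(),p[:,1].max(),p[0,1]])
def iou(c_,m,q):
    d=drawmask(c_,hook_world(mid(q),q[2],yaw));return (d&m).sum()/max(1,(d|m).sum())
for f,name in((lambda q:-iou(c,mw,q),"w"),(lambda q:-iou(c,mw,q)-iou(s,ms,q),"w+s")):
  best=None
  for th in(-20,-10,0,10,20):
    r=minimize(f,[25,-41,th,0],method="Nelder-Mead",options=dict(initial_simplex=np.array([[25,-41,th,0],[31,-41,th,0],[25,-34,th,0],[25,-41,th+8,0],[25,-41,th,3]])))
    if best is None or r.fun<best.fun: best=r
  print(name,best.x,best.fun,rows(best.x),iou(s,ms,best.x))
print(rows([25,-41,0,0]),iou(c,mw,[25,-41,0,0]),mw.sum(),yaw)
i=c["img"].copy();i[drawmask(c,hook_world(mid(best.x),best.x[2],yaw))]=[255,0,0]
j=s["img"].copy();j[drawmask(s,hook_world(mid(best.x),best.x[2],yaw))]=[255,0,0]
x,y=pr.astype(int)
A=cv2.resize(i[100:340,220:420],None,fx=2,fy=2)
B=cv2.resize(np.hstack([s["img"][y-60:y+60,x-50:x+50],]),None,fx=4,fy=4,interpolation=2)
C=cv2.resize(j[y-60:y+60,x-50:x+50],None,fx=4,fy=4,interpolation=0)
cv2.imwrite("pics/s4.png",np.hstack([B,C])[:,:,::-1])
E
```

```text
[(0.74, array([234., 249.,  16.,  38.])), (0.36, array([230., 222.,  10.,  12.]))] [[216.92008098 245.57476101]]
w [ 25. -41. -20.   0.] -0.0 [ -1328.3641184  163965.46490536    171.34803186] 0.0Traceback (most recent call last):
  File "<stdin>", line 17, in <module>
    res = _minimize_neldermead(fun, x0, args, callback, bounds=bounds,
                               **options)
    fxe = func(xe)
    fx = function(np.copy(x), *(wrapper_args + args))
  File "<stdin>", line 14, in <lambda>
  File "<stdin>", line 13, in iou
  File "h.py", line 47, in drawmask
    cv2.line(m,tuple(int(v*16) for v in p[i]),tuple(int(v*16) for v in p[i+1]),1,max(1,round(8e-3*c["intrinsics"][0][0]/zc[i])),shift=4)
    ~~~~~~~~^^^^^^^^^^^^^^^^^^^^^^^^^^^^^^^^^^^^^^^^^^^^^^^^^^^^^^^^^^^^^^^^^^^^^^^^^^^^^^^^^^^^^^^^^^^^^^^^^^^^^^^^^^^^^^^^^^^^^^^^^^^^
cv2.error: OpenCV(4.12.0) :-1: error: (-5:Bad argument) in function 'line'
> Overload resolution failed:
>  - Can't parse 'pt2'. Sequence item with index 0 has a wrong type
>  - Can't parse 'pt2'. Sequence item with index 0 has a wrong type
```

```bash
sed -i 's/return np.r_\[up,st,-up\[::-1\]\]/return np.r_[up,st,-up[::-1]]*1e-3/' h.py
cat > fit.py <<'E'
from h import *
from scipy.optimize import minimize
st=manip.state();M=R.from_rotvec(st["eef_rot"]).as_matrix();yaw=np.degrees(np.arctan2(M[1,0],M[0,0]));X=M[:,0];Y=M[:,1]
tp=np.array(st["tool_pos"])
def mid(q): return tp+X*q[0]*1e-3+Y*q[3]*1e-3+np.array([0,0,q[1]*1e-3])
c=cam("wrist");mw=min(manip.silhouettes("wrist","hook_mid"),key=lambda d:abs(d["bbox"][0]-320))["pixels"]
s=cam("scene");ds=manip.silhouettes("scene","hook_mid");pr=proj(s,mid([25,-41,0,0]))[0]
ms=min(ds,key=lambda d:np.hypot(*(np.array(d["bbox"][:2])-pr)))["pixels"]
def iou(c_,m,q):
    d=drawmask(c_,hook_world(mid(q),q[2],yaw));return (d&m).sum()/max(1,(d|m).sum())
for f,name in((lambda q:-iou(c,mw,q),"w"),(lambda q:-iou(c,mw,q)-iou(s,ms,q),"w+s")):
  best=None
  for th in(-20,-10,0,10,20):
    r=minimize(f,[25,-41,th,0],method="Nelder-Mead",options=dict(initial_simplex=np.array([[25,-41,th,0],[31,-41,th,0],[25,-34,th,0],[25,-41,th+8,0],[25,-41,th,3]])))
    if best is None or r.fun<best.fun: best=r
  print(name,np.round(best.x,1),best.fun,iou(s,ms,best.x))
print(iou(c,mw,[25,-41,0,0]),iou(s,ms,[25,-41,0,0]),mw.sum(),ms.sum(),yaw)
j=s["img"].copy();j[drawmask(s,hook_world(mid(best.x),best.x[2],yaw))]=[255,0,0]
i=c["img"].copy();i[drawmask(c,hook_world(mid(best.x),best.x[2],yaw))]=[255,0,0]
x,y=pr.astype(int);x=max(x,50)
A=cv2.resize(i[100:340,240:400],None,fx=2,fy=2)
B=cv2.resize(s["img"][y-60:y+60,x-30:x+30],None,fx=4,fy=4,interpolation=2)
C=cv2.resize(j[y-60:y+60,x-30:x+30],None,fx=4,fy=4,interpolation=0)
cv2.imwrite("pics/fit.png",np.hstack([A[:,:,::-1],np.hstack([B,C])[:,:,::-1]]))
E
python3 fit.py
```

```text
w [ 24.8 -49.1  -0.5  -1.2] -0.9244961680386035 0.45476190476190476
w+s [ 25.7 -47.5  -0.1  -1.2] -1.3977784317617186 0.47911547911547914
0.6872812135355892 0.43023255813953487 3324 197 98.23546430849194
```

View pics/fit.png

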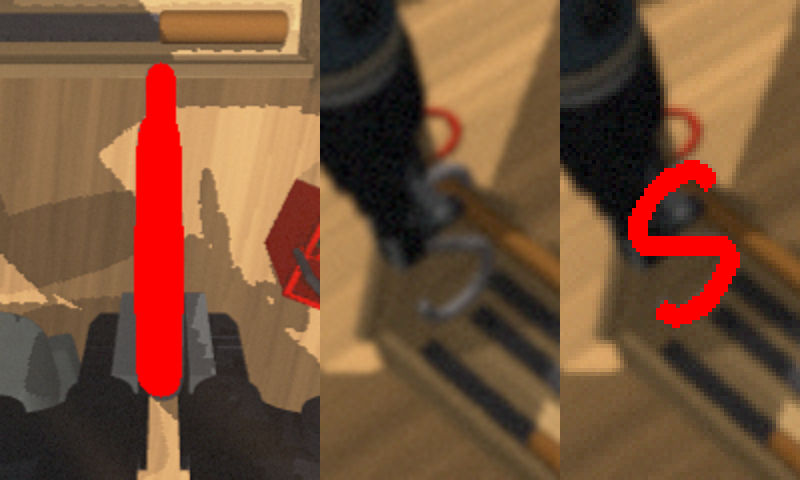

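Left panel: the fit covers the held hook, untilted, with its mid about 25 mm ahead along tool x. Right panels: the scene camera agrees, with the real hook about 4 mm higher than the fit, so its mid is about 45 mm below the TCP. Next I triangulate the bar line.

```bash
python3 - <<'E'
from h import *
np.set_printoptions(precision=4,suppress=True)
def line(c,p,q):
    hsv=cv2.cvtColor(c["img"],cv2.COLOR_RGB2HSV).astype(float);S=255-hsv[:,:,1]
    p,q=np.array(p,float),np.array(q,float);u=(q-p)/np.linalg.norm(q-p);n=np.array([-u[1],u[0]]);pts=[]
    for t in np.linspace(0.12,.88,40):
        b=p+(q-p)*t;k=np.arange(-8,8.01,.25)
        v=cv2.remap(S.astype(np.float32),(b[0]+k*n[0])[None].astype(np.float32),(b[1]+k*n[1])[None].astype(np.float32),1)[0]
        h=v>(v.min()+v.max())/2
        i=np.argmax(v*np.exp(-k**2/40));a=i
        while a>0 and h[a-1]:a-=1
        e=i
        while e<len(k)-1 and h[e+1]:e+=1
        if 2<k[e]-k[a]<9: pts.append(np.r_[b+n*(k[a]+k[e])/2,k[e]-k[a]])
    pts=np.array(pts);tt_=(pts[:,:2]-p)@u;nn=(pts[:,:2]-p)@n;f=np.polyfit(tt_,nn,1)
    for _ in range(5):
        g=abs(nn-np.polyval(f,tt_))<.8;f=np.polyfit(tt_[g],nn[g],1)
    print(len(pts),g.sum(),"width",np.median(pts[g,2]),"rms",np.std((nn-np.polyval(f,tt_))[g]))
    L=np.linalg.norm(q-p);return [p+u*t*L+n*np.polyval(f,t*L) for t in(.15,.5,.85)]
s=cam("scene");t=cam("top")
ls=line(s,(381,110),(441,182));lt=line(t,(246.4,88.6),(203.6,243.2))
print(ls,lt)
n=np.cross(ray(s,ls[0])[1],ray(s,ls[2])[1]);n/=np.linalg.norm(n);o=s["c2w"][:3,3]
P=[]
for uv in lt:
    o2,v=ray(t,uv);P.append(o2+v*((o-o2)@n)/(v@n));print(P[-1])
d=P[0]-P[2];print("ang",np.degrees(np.arctan2(d[1],d[0])))
for z in(.305,.315,.325):print(z,[atz(t,uv,z) for uv in lt])
# upright tops / feet for middle
print(tri([(t,(249,75)),(s,(448,186))]),tri([(t,(195,250)),(s,(372,103))]))
# pot
for n_ in ("top","scene"):
    c=t if n_=="top" else s
    for d in manip.silhouettes(n_,"pot_mid")[:2]:
        m=d["pixels"].astype(np.uint8);print(n_,d["bbox"],cv2.minAreaRect(cv2.findNonZero(m)))
save(s,"s5.png",(300,200,380,270),8)
E
```

```text
40 40 width 4.5 rms 0.09532967907957314
40 40 width 6.5 rms 0.12791597659588927
[array([386.3008, 123.8826]), array([408.2368, 148.3027]), array([430.1728, 172.7227])] [array([239.5586, 111.6733]), array([223.6267, 165.5198]), array([207.6947, 219.3663])]
[0.7287 0.1977 0.3209]
[0.6051 0.2355 0.32  ]
[0.4833 0.2725 0.3195]
ang -16.966282631022686
0.305 [array([0.7332, 0.2012, 0.305 ]), array([0.6075, 0.2394, 0.305 ]), array([0.4839, 0.2768, 0.305 ])]
0.315 [array([0.7303, 0.199 , 0.315 ]), array([0.6059, 0.2368, 0.315 ]), array([0.4835, 0.2738, 0.315 ])]
0.325 [array([0.7275, 0.1967, 0.325 ]), array([0.6043, 0.2342, 0.325 ]), array([0.4831, 0.2709, 0.325 ])]
[0.809  0.1726 0.3381] [0.4164 0.3004 0.3258]
top [486.6, 138.3, 32.1, 31.5] ((488.00775146484375, 135.63845825195312), (28.416675567626953, 33.15279006958008), 15.255120277404785)
top [344.9, 172.6, 25.9, 24.3] ((345.26922607421875, 173.6538543701172), (21.1805419921875, 23.92616844177246), 11.309932708740234)
scene [239.9, 359.5, 36.0, 36.8] ((238.33944702148438, 356.9416198730469), (38.72422409057617, 25.554363250732422), 64.98310852050781)
scene [333.7, 246.4, 29.8, 43.1] ((330.30767822265625, 246.96153259277344), (35.778160095214844, 27.180307388305664), 56.30992889404297)
```

```bash
python3 - <<'E'
from h import *
print(tt((.5834,.1473,.400),73))
E
```

```text
(array([521.2,  76.8, -51.4]), np.float64(25.2), array([ 0.5821, -0.3797,  0.3498]), np.float64(98.2), array([ 0.005, -0.002, -1.   ]))
```

>>> play_rows --plan '[[[10,0,-35],0,1],[[40,5,-65],3,1],[[75,10,-70],6,1],[[115,17,-70],9,1],[[155,23,-70],12,1],[[195,29,-70],15,1],[[235,35,-70],18,1],[[275,41,-70],21,1],[[315,47,-70],24,1],[[350,52,-70],25,1]]'

```text
time_s: 7.5
tool_pos: [0.5827, -0.0231, 0.4195]
eef_rot: [2.519, 1.869, 0.006]
force: [1.1, -0.2, -0.8]
finger_gap: 0.075
```

```bash
python3 - <<'E'
from h import *
print(tt((.5834,.1473,.400),73))
E
```

```text
(array([163.2, -48.9,  19.2]), np.float64(0.1), array([ 0.5827, -0.0231,  0.4195]), np.float64(73.1), array([ 0.006, -0.002, -1.   ]))
```

>>> play_rows --plan '[[[25,-8,0],0,1],[[55,-17,0],0,1],[[90,-27,0],0,1],[[120,-36,0],0,1],[[145,-44,8],0,1],[[158,-48,15],0,1],[[163,-49,19],0,1],[[163,-49,19],0,1],[[163,-49,19],0,1],[[163,-49,19],0,1]]'

```text
time_s: 8.33
tool_pos: [0.5837, 0.1455, 0.4004]
eef_rot: [2.52, 1.866, 0.005]
force: [-0.2, -0.2, -2.1]
finger_gap: 0.075
```

```bash
python3 - <<'E'
from h import *
print(tt((.6027,.2104,.331),73), manip.state()["force"])
c=cam("wrist");save(c,"w6.png")
for t in ("pot_mid","stand","hook_mid"):
  for d in manip.silhouettes("wrist",t)[:2]: print(t,d["p"],d["bbox"])
s=cam("scene");save(s,"s6.png",(320,90,480,250),4)
E
```

```text
(array([67.7, -1.2, 69.3]), np.float64(0.0), array([0.5837, 0.1455, 0.4004]), np.float64(73.0), array([ 0.006, -0.003, -1.   ])) [-0.1937002  -0.18286444 -2.06630151]
pot_mid 0.86 [377.9, 262.6, 48.1, 72.8]
stand 0.74 [319.4, 66.1, 637.3, 129.9]
stand 0.17 [319.1, 290.9, 104.0, 14.5]
hook_mid 0.85 [318.1, 214.8, 27.1, 170.0]
hook_mid 0.17 [456.1, 316.1, 51.5, 46.5]
```

View pics/w6.png

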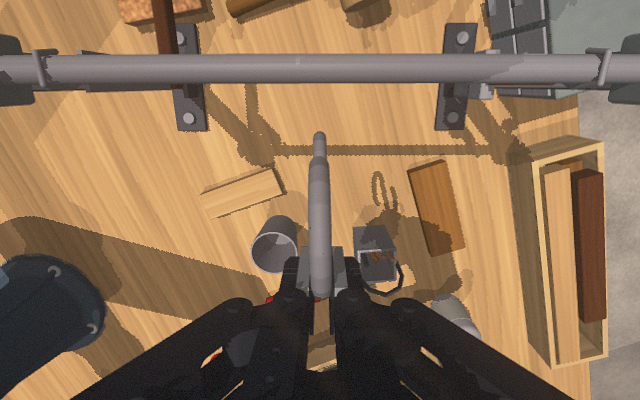

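Bar centre is at row 68 and level in the image, so the yaw is right. From this view it lies 92.5 mm ahead of the TCP, against 92.7 planned. I'll go in diagonally, then feel downward.

>>> play_rows --plan '[[[7,0,7],0,1],[[14,0,14],0,1],[[21,0,21],0,1],[[28,-1,28],0,1],[[36,-1,36],0,1],[[44,-1,44],0,1],[[52,-1,52],0,1],[[60,-1,60],0,1],[[67,-1,66],0,1],[[67,-1,66],0,1]]'

```text
time_s: 9.42
tool_pos: [0.6021, 0.2119, 0.3324]
eef_rot: [2.52, 1.87, 0.003]
force: [0.2, 0.9, -0.7]
finger_gap: 0.077
```

>>> play_rows --plan '[[[0,0,1],0,1],[[0,0,2],0,1],[[0,0,3],0,1],[[0,0,4],0,1],[[0,0,5],0,1],[[0,0,6],0,1],[[0,0,7],0,1],[[0,0,8],0,1],[[0,0,9],0,1],[[0,0,9],0,1]]'

```text
time_s: 10.25
tool_pos: [0.6019, 0.2118, 0.3231]
eef_rot: [2.521, 1.87, 0.002]
force: [0.3, -1.1, -0.8]
finger_gap: 0.074
```

>>> play_rows --plan '[[[0,0,1],0,1],[[0,0,2],0,1],[[0,0,3],0,1],[[0,0,4],0,1],[[0,0,5],0,1],[[0,0,5],0,1],[[0,0,5],0,1],[[0,0,5],0,1],[[0,0,5],0,1],[[0,0,5],0,1]]'

```text
time_s: 11.08
tool_pos: [0.602, 0.2118, 0.3182]
eef_rot: [2.521, 1.87, 0.002]
force: [0.4, 0.0, -1.4]
finger_gap: 0.073
```

>>> play_rows --plan '[[[0,0,1],0,1],[[0,0,2],0,1],[[0,0,2.5],0,1],[[0,0,3],0,1],[[0,0,3.5],0,1],[[0,0,4],0,1],[[0,0,4],0,1],[[0,0,4],0,1],[[0,0,4],0,1],[[0,0,4],0,1]]'

```text
time_s: 11.92
tool_pos: [0.602, 0.2118, 0.3142]
eef_rot: [2.521, 1.87, 0.002]
force: [-0.4, -0.1, -0.0]
finger_gap: 0.077
```

>>> play_rows --plan '[[[0,0,0.5],0,1],[[0,0,1],0,1],[[0,0,1.5],0,1],[[0,0,2],0,1],[[0,0,2.5],0,1],[[0,0,3],0,1],[[0,0,3],0,1],[[0,0,3],0,1],[[0,0,3],0,1],[[0,0,3],0,1]]'

```text
time_s: 12.75
tool_pos: [0.6021, 0.2118, 0.3116]
eef_rot: [2.52, 1.87, 0.003]
force: [-0.8, -1.0, 2.6]
finger_gap: 0.073
```

```bash
python3 fit.py; python3 -c "
from h import *
print(manip.state()['force'])"
```

```text
[-1.16370351 -0.08384656  2.01063583]Traceback (most recent call last):
  File "fit.py", line 8, in <module>
    ms=min(ds,key=lambda d:np.hypot(*(np.array(d["bbox"][:2])-pr)))["pixels"]
       ~~~^^^^^^^^^^^^^^^^^^^^^^^^^^^^^^^^^^^^^^^^^^^^^^^^^^^^^^^^^
ValueError: min() iterable argument is empty
```

>>> play_rows --plan '[[[0,0,0.5],0,1],[[0,0,1],0,1],[[0,0,1.5],0,1],[[0,0,2],0,1],[[0,0,2],0,1],[[0,0,2],0,1],[[0,0,2],0,1],[[0,0,2],0,1],[[0,0,2],0,1],[[0,0,2],0,1]]'

```text
time_s: 13.78
tool_pos: [0.6023, 0.2119, 0.3113]
eef_rot: [2.52, 1.869, 0.005]
force: [-3.5, -1.2, 7.9]
finger_gap: 0.077
```

Firm contact: 8 N with the tool stopped at z 0.311, which matches the expected height. Releasing.

>>> play_rows --plan '[[[0,0,-0.5],0,1],[[0,0,-0.5],0,0.8],[[0,0,-0.5],0,0.6],[[0,0,-0.5],0,0.4],[[0,0,-0.5],0,0.2],[[0,0,-0.5],0,0],[[0,0,-0.5],0,0],[[0,0,-0.5],0,0],[[0,0,-0.5],0,0],[[0,0,-0.5],0,0]]'

```text
time_s: 14.62
tool_pos: [0.6023, 0.2119, 0.3117]
eef_rot: [2.52, 1.869, 0.005]
force: [-0.2, 0.4, -0.2]
finger_gap: 0.503
```

```bash
python3 - <<'E'
from h import *
print(manip.state()["force"])
c=cam("wrist")
for d in manip.silhouettes("wrist","hook_mid")[:2]: print(d["p"],d["bbox"])
s=cam("scene")
A=cv2.resize(c["img"][40:400,160:480],None,fx=1.2,fy=1.2);B=cv2.resize(s["img"][90:210,350:470],(432,432),interpolation=2)
cv2.imwrite("pics/r1.png",np.hstack([A,B])[:,:,::-1])
E
```

```text
[-0.19258683  0.39936658 -0.23567424]
0.92 [319.2, 225.1, 27.2, 155.5]
```

View pics/r1.png

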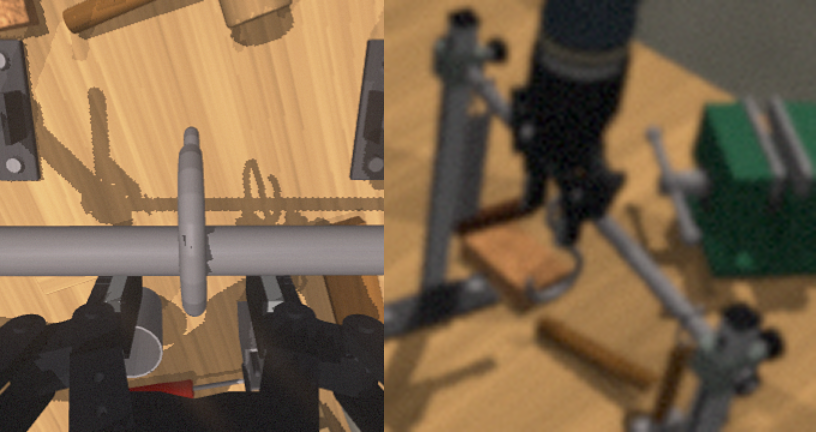

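The hook hangs free on the bar between the open fingers. With the tool limited to pointing down, the bar would be in the gripper body's way if the pot were brought under it. So after this release I'll look at the pot, then use the hook to pick it up and hang both.

>>> play_rows --plan '[[[0,0,0],0,0],[[0,0,0],0,0],[[0,0,0],0,-0.2],[[0,0,-20],0,-0.2],[[0,0,-50],0,-0.2],[[0,0,-85],0,-0.2],[[-35,-10,-95],-3,-0.2],[[-70,-20,-95],-6,-0.2],[[-105,-30,-95],-9,-0.2],[[-145,-42,-95],-12,-0.2]]'

```text
time_s: 15.6
tool_pos: [0.5191, 0.0849, 0.4069]
eef_rot: [2.305, 2.126, 0.007]
force: [0.9, -1.0, 0.0]
finger_gap: 0.596
```

```bash
python3 - <<'E'
from h import *
print(tt((.61,-.08,.39),90))
E
```

```text
(array([-157. ,  103.8,   17.7]), np.float64(-4.6), array([0.5191, 0.0849, 0.4069]), np.float64(85.4), array([ 0.007, -0.001, -1.   ]))
```

>>> play_rows --plan '[[[-30,20,5],-2,-0.2],[[-60,40,10],-4,-0.2],[[-92,62,15],-4.6,-0.2],[[-125,83,18],-4.6,-0.2],[[-157,104,18],-4.6,-0.2],[[-157,104,18],-4.6,-0.2],[[-157,104,18],-4.6,-0.2],[[-157,104,18],-4.6,-0.2],[[-157,104,18],-4.6,-0.2],[[-157,104,18],-4.6,-0.2]]'

```text
time_s: 16.43
tool_pos: [0.6096, -0.0784, 0.3901]
eef_rot: [2.216, 2.219, 0.007]
force: [0.2, 0.7, 0.2]
finger_gap: 0.597
```

```bash
python3 - <<'E'
from h import *
np.set_printoptions(precision=4,suppress=True)
s=manip.state();c=cam("wrist");T=c["c2w"];np.savez("pot.npz",img=c["img"],c2w=T,K=c["intrinsics"],k1=c["k1"])
print(s["tool_pos"],s["eef_rot"])
for d in manip.silhouettes("wrist","pot_mid")[:2]: print(d["p"],d["bbox"])
P=proj(c,(.612,-.043,.1))[0];print(P)
x,y=P.astype(int);x=min(max(x,100),540);y=min(max(y,75),325);print("origin",x-100,y-75)
save(c,"pot.png",(x-100,y-75,x+100,y+75),4)
E
```

```text
[ 0.6096 -0.0784  0.3901] [2.2157 2.2191 0.0068]
0.74 [372.4, 352.2, 33.1, 45.5]
0.71 [325.6, 125.0, 53.4, 51.2]
[322.0672 125.8688]
origin 222 50
```

View pics/pot.png

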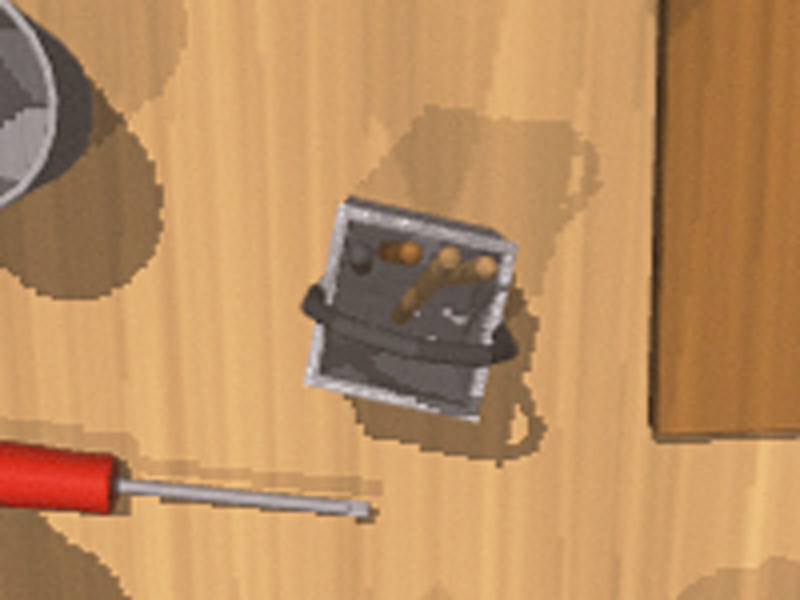

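```bash
python3 - <<'E'
from h import *
np.set_printoptions(precision=4,suppress=True)
z=np.load("pot.npz");c=dict(c2w=z["c2w"],intrinsics=z["K"],k1=float(z["k1"]))
px=lambda x,y:(222+x/4-.4,50+y/4-.4)
r=np.array([atz(c,px(*p),.088) for p in((345,208),(511,246),(478,412),(311,380))]);print(r,"sides",[np.linalg.norm(r[i]-r[i-1]) for i in range(4)],"ctr",r.mean(0))
d=(r[1]-r[0]+r[2]-r[3]);print("yang",np.degrees(np.arctan2(d[1],d[0])))
e=[atz(c,px(*p),.08) for p in((312,302),(513,347))];d=e[1]-e[0];print("ears",e,np.linalg.norm(d),np.degrees(np.arctan2(d[1],d[0])),(e[0]+e[1])/2)
print("bail top",atz(c,px(413,341),.16),[atz(c,px(*p),.16) for p in((360,327),(465,352))])
for q in((448,255),(485,265),(405,250)):print("pencil tip",atz(c,px(*q),.115))
E
```

```text
[[ 0.5944 -0.0147  0.088 ]
 [ 0.6463 -0.0261  0.088 ]
 [ 0.6371 -0.0787  0.088 ]
 [ 0.5827 -0.0683  0.088 ]] sides [np.float64(0.05484813912497938), np.float64(0.05319719395393776), np.float64(0.05345920685733226), np.float64(0.05533021963907587)] ctr [ 0.6151 -0.047   0.088 ]
yang -11.61963108964475
ears [array([ 0.5831, -0.0443,  0.08  ]), array([ 0.6486, -0.0588,  0.08  ])] 0.06713097901549328 -12.426992699097438 [ 0.6159 -0.0516  0.08  ]
bail top [ 0.6144 -0.0455  0.16  ] [array([ 0.6004, -0.0418,  0.16  ]), array([ 0.6283, -0.0484,  0.16  ])]
pencil tip [ 0.6254 -0.0267  0.115 ]
pencil tip [ 0.6364 -0.0296  0.115 ]
pencil tip [ 0.6127 -0.0253  0.115 ]
```

```bash
python3 - <<'E'
from h import *
print(tt((.6023,.2119,.312),73))
E
```

```text
(array([290.7,  -7.7,  77.8]), np.float64(17.1), array([ 0.6098, -0.0786,  0.3902]), np.float64(90.1), array([ 0.007, -0.001, -1.   ]))
```

>>> play_rows --plan '[[[30,0,-5],3,-0.1],[[65,-1,-10],6,-0.1],[[105,-2,-15],9,-0.1],[[145,-3,-15],12,-0.1],[[185,-5,-15],15,0],[[225,-6,-15],17,0],[[260,-7,-15],17,0],[[285,-7.5,-10],17,0],[[291,-7.5,0],17,0],[[291,-7.5,0],17,0]]'

```text
time_s: 17.37
tool_pos: [0.6001, 0.2147, 0.3878]
eef_rot: [2.517, 1.874, 0.003]
force: [-0.3, -0.8, -1.5]
finger_gap: 0.5
```

```bash
python3 - <<'E'
from h import *
print(tt((.6023,.2119,.312),73))
c=cam("wrist")
for d in manip.silhouettes("wrist","hook_mid")[:2]: print(d["p"],d["bbox"])
print(proj(c,[(.610,.2343,.328)]))
E
```

```text
(array([-2. ,  2.6, 75.8]), np.float64(0.3), array([0.6001, 0.2147, 0.3878]), np.float64(73.3), array([ 0.004, -0.002, -1.   ]))
0.69 [325.3, 178.1, 15.6, 97.9]
[[328.21935848 196.24045777]]
```

>>> play_rows --plan '[[[-2,2.6,15],0,0],[[-2,2.6,35],0,0],[[-2,2.6,55],0,0],[[-2,2.6,70],0,0],[[-2,2.6,75],0,0],[[-2,2.6,75],0,0],[[-2,2.6,75],0,0.4],[[-2,2.6,75],0,0.7],[[-2,2.6,75],0,1],[[-2,2.6,75],0,1]]'

```text
time_s: 18.3
tool_pos: [0.6048, 0.2088, 0.3159]
eef_rot: [2.517, 1.866, 0.01]
force: [1.4, 0.1, 1.6]
finger_gap: 0.076
```

>>> play_rows --plan '[[[0,0,0],0,1],[[0,0,0],0,1],[[0,0,0],0,1],[[0,0,0],0,1],[[0,0,0],0,1],[[0,0,0],0,1],[[0,0,0],0,1],[[0,0,0],0,1],[[0,0,0],0,1],[[0,0,0],0,1]]'

```text
time_s: 19.13
tool_pos: [0.6048, 0.2089, 0.3159]
eef_rot: [2.517, 1.866, 0.01]
force: [-0.4, 1.0, 1.8]
finger_gap: 0.072
```

>>> play_rows --plan '[[[0,0,-7],0,1],[[0,0,-15],0,1],[[-6,0,-21],0,1],[[-14,0,-29],0,1],[[-22,0,-37],0,1],[[-31,0,-46],0,1],[[-40,0,-55],0,1],[[-50,0,-65],0,1],[[-62,0,-77],0,1],[[-72,0,-86],0,1]]'

```text
time_s: 19.97
tool_pos: [0.5828, 0.1388, 0.4038]
eef_rot: [2.517, 1.865, 0.012]
force: [0.1, -0.6, -1.0]
finger_gap: 0.078
```

```bash
python3 - <<'E'
from h import *
exec(open("fit.py").read().split("s=cam(")[0])
print(tp,yaw,st["force"],"grip",st["finger_gap"])
def iou(c_,m,q):
    d=drawmask(c_,hook_world(mid(q),q[2],yaw));return (d&m).sum()/max(1,(d|m).sum())
for z in(-44,-46,-48,-50,-52):
    r=min((minimize(lambda q:-iou(c,mw,[q[0],z,q[1],q[2]]),[26,th,0],method="Nelder-Mead",options=dict(initial_simplex=np.array([[26,th,0],[31,th,0],[26,th+6,0],[26,th,3]]))) for th in(-10,0,10)),key=lambda r:r.fun)
    print(z,np.round(r.x,1),r.fun)
print(tt((.6,.1,.35),78))
E
```

```text
[0.58280436 0.13878786 0.40378313] 73.07975505466379 [ 0.12057157 -0.60879381 -1.00855338] grip 0.07786815502371275
-44 [27.4  7.8 -2.9] -0.7683429513602638
-46 [26.1  7.6 -2.9] -0.7682689636010003
-48 [17.4 18.5 -2.9] -0.7672112018669778
-50 [25.   6.1 -2.6] -0.7752744078567302
-52 [24.4  5.2 -2.6] -0.7738474920266744
(array([-32. ,  26.2,  55.1]), np.float64(-5.0), array([0.5836, 0.1384, 0.4047]), np.float64(73.0), array([ 0.015, -0.003, -1.   ]))
```

```bash
python3 - <<'E'
from h import *
exec(open("fit.py").read().split("s=cam(")[0])
for d in manip.silhouettes("wrist","hook_mid"):print(d["p"],d["bbox"])
W0=drawmask(c,hook_world(mid([26,-48,0,-1]),0,yaw));W6=drawmask(c,hook_world(mid([25,-50,0,-2.6]),6,yaw))
g=cv2.cvtColor(c["img"],cv2.COLOR_RGB2HSV)[:,:,1]
for r in range(110,310,10):
    f=lambda m:(np.where(m[r])[0][[0,-1]].tolist() if m[r].any() else None)
    print(r,f(mw),f(W0),f(W6),g[r,300:342:3].tolist())
E
```

```text
0.64 [315.1, 213.8, 31.2, 152.4]
0.48 [214.3, 357.1, 14.2, 9.5]
110 None None None [123, 131, 124, 127, 128, 122, 123, 128, 124, 126, 126, 124, 124, 126]
120 None None None [125, 130, 124, 125, 128, 125, 123, 126, 127, 127, 124, 129, 124, 124]
130 None [318, 318] None [128, 123, 128, 120, 126, 122, 128, 125, 127, 126, 130, 128, 129, 125]
140 [307, 318] [311, 325] [311, 321] [122, 129, 125, 23, 24, 33, 70, 130, 126, 128, 127, 128, 125, 129]
150 [306, 319] [311, 325] [307, 323] [122, 121, 110, 28, 27, 24, 28, 118, 119, 112, 116, 122, 123, 123]
160 [301, 320] [311, 327] [305, 325] [123, 21, 24, 24, 22, 26, 34, 111, 124, 125, 123, 127, 129, 128]
170 [301, 321] [309, 330] [304, 326] [106, 21, 27, 21, 23, 29, 28, 69, 129, 124, 131, 121, 127, 128]
180 [301, 322] [309, 331] [304, 326] [120, 22, 20, 22, 19, 19, 31, 28, 128, 127, 129, 123, 125, 122]
190 [301, 323] [309, 331] [304, 326] [123, 22, 18, 19, 21, 23, 18, 34, 120, 125, 131, 127, 125, 129]
200 [302, 324] [309, 331] [304, 326] [127, 24, 19, 22, 19, 20, 20, 17, 97, 130, 129, 126, 124, 125]
210 [303, 325] [309, 331] [304, 326] [124, 11, 
[... 197 characters left out ...]
16, 17, 19, 16, 16, 17, 17, 20, 111, 124, 125, 123, 126]
240 [305, 327] [308, 332] [305, 327] [117, 121, 17, 20, 15, 17, 22, 18, 20, 65, 123, 125, 126, 123]
250 [306, 328] [309, 331] [305, 327] [85, 15, 10, 19, 22, 18, 14, 18, 16, 22, 62, 26, 17, 17]
260 [308, 329] [309, 331] [305, 327] [15, 12, 12, 22, 13, 16, 19, 15, 16, 17, 131, 13, 16, 25]
270 [309, 330] [309, 331] [305, 327] [13, 13, 10, 15, 14, 13, 17, 14, 25, 18, 38, 15, 13, 15]
280 [311, 330] [309, 331] [307, 325] [12, 18, 13, 24, 14, 14, 16, 11, 20, 28, 30, 46, 10, 13]
290 [320, 324] [311, 329] None [52, 7, 9, 33, 71, 155, 10, 21, 14, 20, 30, 31, 10, 9]
300 None None None [28, 27, 11, 66, 13, 121, 119, 125, 125, 120, 41, 31, 17, 23]
```

```bash
cat > fit2.py <<'E'
from h import *
from scipy.optimize import minimize
exec(open("fit.py").read().split("s=cam(")[0])
ML=M.copy()
def W(q):
    h=hookpts();L=np.c_[h[:,0],0*h[:,0],h[:,1]]
    Rq=R.from_euler("zyx",[q[2],q[3],q[4]],degrees=True).as_matrix()
    Xh=np.c_[ML[:,0],-ML[:,1],-ML[:,2]] # hook-like axes: x, left-handed fixed: z up, y=-tool y
    return tp+(np.array([q[0],-q[1],q[5]])*1e-3+L@Rq.T)@Xh.T
def iou(m,q):
    d=drawmask(c,W(q));return (d&m).sum()/max(1,(d|m).sum())
best=None
for z0 in(-45,-50):
  for th in(-6,0,6):
    x0=np.array([26,-1,0,th,0,z0],float);S=np.vstack([x0,x0+np.diag([5,3,5,6,5,4])])
    r=minimize(lambda q:-iou(mw,q)+.0005*((q[5]+48)/3)**2,x0,method="Nelder-Mead",options=dict(initial_simplex=S,maxiter=500))
    print(np.round(r.x,1),round(r.fun,3))
E
python3 fit2.py
```

```text
[ 27.6  -4.2   5.2  -0.2   2.1 -50.4] -0.879
[ 25.7  -3.2   5.4   5.2   1.2 -48.1] -0.892
[ 25.9  -3.3   5.2   6.2   1.2 -46.3] -0.874
[ 23.4  -3.5   5.    2.7   1.3 -54.3] -0.938
[ 24.7  -3.6   4.6   4.1   1.4 -50.7] -0.932
[ 24.9  -3.5   4.9   5.3   1.3 -49. ] -0.91
```

```bash
python3 - <<'E'
from h import *
print(tt((.6265,-.0011,.30),73),tt((.6265,-.0011,.233),73))
E
```

```text
(array([-122.9,   82.1,  101.7]), np.float64(0.1), array([0.5827, 0.1406, 0.401 ]), np.float64(73.1), array([ 0.008, -0.002, -1.   ])) (array([-123. ,   81.6,  168.7]), np.float64(0.1), array([0.5827, 0.1406, 0.401 ]), np.float64(73.1), array([ 0.008, -0.002, -1.   ]))
```

>>> play_rows --plan '[[[-20,13,5],0,1],[[-45,30,15],0,1],[[-70,46,35],0,1],[[-95,63,60],0,1],[[-115,76,85],0,1],[[-123,82,110],0,1],[[-123,82,130],0,1],[[-123,82,140],0,1],[[-123,82,145],0,1],[[-123,82,145],0,1]]'

```text
time_s: 21.15
tool_pos: [0.6262, -0.0004, 0.2554]
eef_rot: [2.519, 1.87, 0.006]
force: [-0.7, 0.4, -1.7]
finger_gap: 0.074
```

```bash
python3 fit2.py; python3 - <<'E'
from h import *
print(tt((.6265,-.0011,.233),73))
c=cam("wrist");s=cam("scene");t=cam("top");save(s,"s8.png",(270,190,400,290),6)
for n,cc in(("scene",s),("top",t),("wrist",c)):
  print(n,[(round(d["p"],2),np.round(d["bbox"])) for d in manip.silhouettes(n,"hook_mid")+manip.silhouettes(n,"pot_mid")])
E
```

```text
[ 23.4  -3.3   5.    2.2   1.1 -54.1] -0.96
[ 26.   -3.5   4.4   5.    1.4 -47.1] -0.925
[ 26.6  -2.9   4.7   6.2   0.9 -45.1] -0.91
[ 25.9  -3.5   4.9   0.6   1.3 -52.8] -0.941
[ 24.6  -3.2   4.5   4.    1.  -50.1] -0.96
[ 25.3  -3.2   4.5   4.9   1.  -48.3] -0.936
(array([-0.8, -1. , 24.7]), np.float64(0.2), array([ 6.274e-01, -5.000e-04,  2.578e-01]), np.float64(73.2), array([ 0.01 , -0.002, -1.   ]))
scene [(0.61, array([361., 215.,   2.,   7.])), (0.44, array([219., 229.,  21.,  22.])), (0.66, array([239., 360.,  36.,  38.]))]
top [(0.78, array([422., 287.,  41.,  41.])), (0.88, array([488., 139.,  31.,  31.])), (0.82, array([346., 175.,  21.,  25.]))]
wrist [(0.67, array([121., 367.,  20.,   7.])), (0.59, array([313., 213.,  34., 151.])), (0.95, array([321., 216.,  74.,  81.]))]
```

>>> play_rows --plan '[[[-1,-1,10],0,1],[[-1,-1,18],0,1],[[-6,-0.5,23],0,1],[[-16,0.5,24],0,1],[[-24,1,24],0,1],[[-31,1.5,24],0,1],[[-37,2,23.5],0,1],[[-43,2.5,22],0,1],[[-49,3,20.5],0,1],[[-49,3,20.5],0,1]]'

```text
time_s: 22.53
tool_pos: [0.6158, -0.0505, 0.2373]
eef_rot: [2.517, 1.865, 0.01]
force: [-0.1, 0.2, -1.3]
finger_gap: 0.071
```

```bash
python3 - <<'E'
from h import *
print(tt((.6119,-.0696,.233),73),manip.state()["force"])
c=cam("wrist");save(c,"w9.png",(180,80,460,340),2.5)
print([(round(d["p"],2),np.round(d["bbox"])) for n in("hook_mid","pot_mid") for d in manip.silhouettes("wrist",n)])
p=proj(c,[(.6152,-.0475,.16),(.5831,-.0443,.08),(.6486,-.0588,.08)]);print(p)
t=cam("top");print([(round(d["p"],2),np.round(d["bbox"])) for d in manip.silhouettes("top","pot_mid")])
E
```

```text
(array([-19.4,   1.8,   4.4]), np.float64(0.1), array([ 0.6158, -0.0505,  0.2373]), np.float64(73.1), array([ 0.01 , -0.003, -1.   ])) [-0.12702886  0.23778876 -1.3275402 ]
[(0.61, array([113., 360.,  43.,  28.])), (0.72, array([317., 176.,  83.,  84.])), (0.61, array([315., 213.,  30., 150.]))]
[[318.41797421 215.15176649]
 [282.6810186  188.02620775]
 [358.08302785 182.18935487]]
[(0.87, array([486., 138.,  33.,  27.])), (0.63, array([346., 179.,  23.,  16.]))]
```

View pics/w9.png

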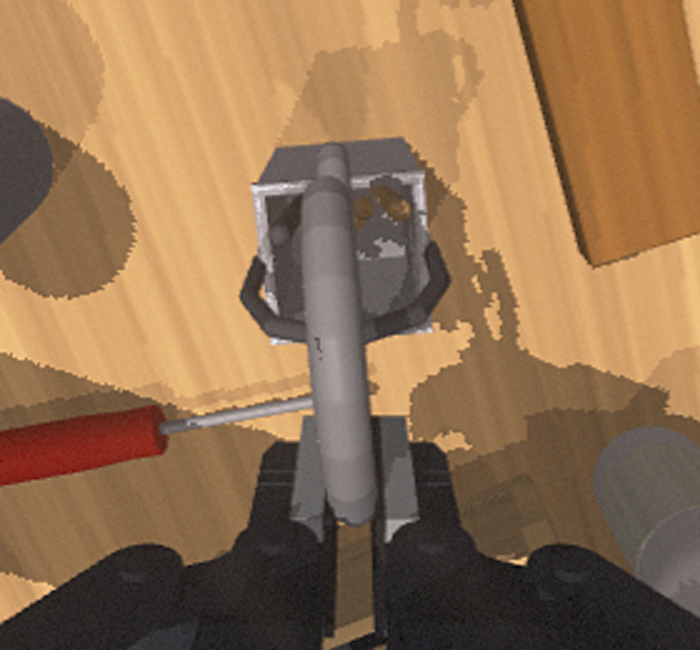

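>>> play_rows --plan '[[[-5,1,-2],0,1],[[-10,2,-5],0,1],[[-15,3,-9],0,1],[[-19,3.5,-14],0,1],[[-20,3.5,-19],0,1],[[-20,3.5,-23],0,1],[[-20,3.5,-26],0,1],[[-20,3.5,-28],0,1],[[-20,3.5,-30],0,1],[[-20,3.5,-30],0,1]]'

```text
time_s: 23.62
tool_pos: [0.6127, -0.0685, 0.2664]
eef_rot: [2.517, 1.869, 0.009]
force: [0.4, -0.3, -4.7]
finger_gap: 0.075
```

>>> play_rows --plan '[[[0,0,-2],0,1],[[0,0,-4],0,1],[[0,0,-6],0,1],[[0,0,-8],0,1],[[0,0,-10],0,1],[[0,0,-12],0,1],[[0,0,-14],0,1],[[0,0,-15],0,1],[[0,0,-15],0,1],[[0,0,-15],0,1]]'

```text
time_s: 24.45
tool_pos: [0.6126, -0.0684, 0.2815]
eef_rot: [2.517, 1.869, 0.009]
force: [0.7, 0.7, -4.1]
finger_gap: 0.077
```

```bash
cat > chk.py <<'E'
from h import *
print(manip.state()["force"],tt((.6119,-.0696,.233),73))
c=cam("wrist")
print([(n,round(d["p"],2),np.round(d["bbox"])) for n in("hook_mid","pot_mid") for d in manip.silhouettes("wrist",n)])
for n in("scene","top"):
  cam(n);print(n,[(round(d["p"],2),np.round(d["bbox"])) for d in manip.silhouettes(n,"pot_mid")])
print(manip.state()["force"])
E
python3 chk.py
```

```text
[ 0.72797825  0.65684542 -4.12605163] (array([-1.3, -0.7, 48.5]), np.float64(0.2), array([ 0.6126, -0.0684,  0.2815]), np.float64(73.2), array([ 0.008, -0.002, -1.   ]))
[('hook_mid', 0.9, array([316., 215.,  33., 150.])), ('hook_mid', 0.6, array([134., 327.,  49.,  31.])), ('pot_mid', 0.85, array([318., 150.,  78.,  74.])), ('pot_mid', 0.73, array([163., 128., 102.,  75.]))]
scene [(0.81, array([240., 361.,  35.,  35.])), (0.65, array([334., 247.,  29.,  38.]))]
top [(0.74, array([488., 137.,  32.,  29.])), (0.65, array([340., 172.,  15.,  21.]))]
[ 0.55819605  0.40396206 -5.44741516]
```

Contact came where predicted, and the force reads 4–5 N down, so the pot now hangs in the curl. Lifting smoothly.

>>> play_rows --plan '[[[0,0,-6],0,1],[[0,0,-16],-1,1],[[0,0,-30],-2,1],[[0,0,-46],-3,1],[[0,0,-63],-4,1],[[0,0,-80],-4.5,1],[[0,0,-96],-4.5,1],[[0,0,-110],-4.5,1],[[0,0,-120],-4.5,1],[[0,0,-125],-4.5,1]]'

```text
time_s: 25.63
tool_pos: [0.6121, -0.0683, 0.4091]
eef_rot: [2.439, 1.965, 0.012]
force: [0.2, -0.0, -4.8]
finger_gap: 0.075
```

```bash
python3 fit2.py; python3 chk.py
```

```text
[ 23.1  -3.5   5.5   0.8   1.4 -55.5] -0.941
[ 25.4  -3.7   4.2   6.    1.3 -46.6] -0.922
[ 25.8  -3.3   5.1   7.1   1.  -45.3] -0.906
[ 27.1  -3.9   4.9  -1.2   1.7 -52.7] -0.912
[ 24.   -3.4   5.    4.3   1.1 -50.6] -0.961
[ 24.9  -3.5   4.7   5.    1.3 -48.6] -0.945
[-0.16019442  0.08630182 -4.82727538] (array([ -1.3,  -1.6, 174.7]), np.float64(4.7), array([ 0.6118, -0.0682,  0.4077]), np.float64(77.7), array([ 0.011, -0.003, -1.   ]))
[('hook_mid', 0.75, array([172., 278.,  72.,  45.])), ('hook_mid', 0.67, array([314., 212.,  38., 156.])), ('pot_mid', 0.88, array([317., 151.,  76.,  72.])), ('pot_mid', 0.62, array([431., 356.,  18.,  14.]))]
scene [(0.95, array([238., 359.,  34.,  38.])), (0.83, array([334., 218.,  33.,  50.]))]
top [(0.81, array([345., 169.,  22.,  20.])), (0.58, array([488., 136.,  31.,  31.]))]
[ 0.30698296  0.04920341 -5.31112557]
```

```bash
python3 - <<'E'
from h import *
print(tt((.5839,.1437,.405),68.4))
E
```

```text
(array([ 2.011e+02, -7.190e+01, -1.000e-01]), np.float64(9.3), array([ 0.6112, -0.0681,  0.4054]), np.float64(77.7), array([ 0.006, -0.001, -1.   ]))
```

>>> play_rows --plan '[[[2,-1,0],0.5,1],[[6,-2,0],1,1],[[12,-4,0],2,1],[[20,-7,0],3,1],[[30,-10,0],4,1],[[41,-14,0],5,1],[[53,-19,0],6,1],[[66,-24,0],7,1],[[80,-29,0],8,1],[[94,-34,0],9.3,1]]'

```text
time_s: 26.92
tool_pos: [0.5978, 0.032, 0.4051]
eef_rot: [2.596, 1.761, 0.007]
force: [0.5, 0.4, -5.5]
finger_gap: 0.073
```

```bash
python3 - <<'E'
from h import *
print(tt((.5839,.1437,.405),68.4))
E
```

```text
(array([ 98.6, -54.2,  -0.1]), np.float64(-0.1), array([0.5978, 0.032 , 0.4051]), np.float64(68.3), array([ 0.006, -0.001, -1.   ]))
```

>>> play_rows --plan '[[[13,-7,0],0,1],[[27,-15,0],0,1],[[41,-22,0],0,1],[[55,-30,0],0,1],[[67,-37,0],0,1],[[78,-43,0],0,1],[[86,-47,0],0,1],[[93,-51,0],0,1],[[97,-53,0],0,1],[[98.5,-54,0],0,1]]'

```text
time_s: 27.75
tool_pos: [0.584, 0.1441, 0.4048]
eef_rot: [2.596, 1.762, 0.007]
force: [-0.3, 0.3, -5.0]
finger_gap: 0.075
```

>>> play_rows --plan '[[[0,0,0],0,1],[[0,0,0],0,1],[[0,0,0],0,1],[[0,0,0],0,1],[[0,0,0],0,1],[[0,0,0],0,1],[[0,0,0],0,1],[[0,0,0],0,1],[[0,0,0],0,1],[[0,0,0],0,1]]'

```text
time_s: 28.58
tool_pos: [0.584, 0.1441, 0.4048]
eef_rot: [2.596, 1.762, 0.007]
force: [-0.0, -0.4, -5.3]
finger_gap: 0.076
```

```bash
python3 fit2.py; python3 - <<'E'
from h import *
print(tt((.6035,.2078,.3335),68.4),manip.state()["force"])
c=cam("wrist");g=cv2.cvtColor(c["img"],cv2.COLOR_RGB2HSV)[:,:,1]
for col in(200,260,290,370,430):
    r=np.where(g[30:130,col]<60)[0]+30;print(col,r.min() if len(r) else None,r.max() if len(r) else None,len(r))
print(proj(c,[(.610,.2343,.319),(.6961,.208,.319),(.524,.2606,.319)]))
E
```

```text
[ 27.5  -3.9   4.9  -0.1   1.9 -49.8] -0.905
[ 24.5  -3.5   4.9   4.4   1.2 -50.3] -0.948
[ 26.1  -3.2   5.3   6.8   1.  -45.7] -0.888
[ 27.   -3.7   5.1  -0.8   1.6 -52.5] -0.912
[ 24.2  -3.5   5.1   3.8   1.2 -51.8] -0.951
[ 25.2  -3.6   4.6   5.4   1.3 -48.5] -0.921
(array([66.3, -5.8, 71.3]), np.float64(-0.1), array([0.584 , 0.1441, 0.4048]), np.float64(68.3), array([ 0.006, -0.001, -1.   ])) [ 0.0056278  -0.37136864 -4.79797667]
200 63 129 56
260 58 85 28
290 55 129 34
370 47 75 29
430 42 70 29
[[305.54588996  66.29283428]
 [459.5703477   52.96606458]
 [154.78650289  79.67493157]]
```

Bar edges agree with the prediction within 1 px and the hook fit is unchanged. Inserting diagonally, as before.

>>> play_rows --plan '[[[6,-0.5,6],0,1],[[13,-1,13],0,1],[[20,-2,20],0,1],[[28,-2.5,28],0,1],[[36,-3,36],0,1],[[44,-4,44],0,1],[[52,-5,52],0,1],[[59,-5.5,59],0,1],[[64,-6,65],0,1],[[66,-6,68],0,1]]'

```text
time_s: 29.57
tool_pos: [0.6029, 0.2085, 0.3354]
eef_rot: [2.596, 1.764, 0.004]
force: [-0.1, 0.1, -5.0]
finger_gap: 0.072
```

>>> play_rows --plan '[[[0,0,1],0,1],[[0,0,2],0,1],[[0,0,3],0,1],[[0,0,4],0,1],[[0,0,5.5],0,1],[[0,0,7],0,1],[[0,0,8.5],0,1],[[0,0,10],0,1],[[0,0,11],0,1],[[0,0,11],0,1]]'

```text
time_s: 30.4
tool_pos: [0.6028, 0.2084, 0.324]
eef_rot: [2.596, 1.764, 0.003]
force: [-0.1, 0.5, -5.6]
finger_gap: 0.075
```

>>> play_rows --plan '[[[0,0,0.7],0,1],[[0,0,1.4],0,1],[[0,0,2.1],0,1],[[0,0,2.8],0,1],[[0,0,3.5],0,1],[[0,0,4.2],0,1],[[0,0,5],0,1],[[0,0,5],0,1],[[0,0,5],0,1],[[0,0,5],0,1]]'

```text
time_s: 31.23
tool_pos: [0.6029, 0.2084, 0.319]
eef_rot: [2.596, 1.764, 0.003]
force: [-0.1, -1.0, -5.4]
finger_gap: 0.075
```

>>> play_rows --plan '[[[0,0,0.5],0,1],[[0,0,1],0,1],[[0,0,1.5],0,1],[[0,0,2],0,1],[[0,0,2.5],0,1],[[0,0,2.5],0,1],[[0,0,2.5],0,1],[[0,0,2.5],0,1],[[0,0,2.5],0,1],[[0,0,2.5],0,1]]'

```text
time_s: 32.07
tool_pos: [0.6029, 0.2084, 0.3166]
eef_rot: [2.596, 1.764, 0.003]
force: [0.1, 0.4, -4.6]
finger_gap: 0.072
```

>>> play_rows --plan '[[[0,0,0.5],0,1],[[0,0,1],0,1],[[0,0,1.5],0,1],[[0,0,2],0,1],[[0,0,2],0,1],[[0,0,2],0,1],[[0,0,2],0,1],[[0,0,2],0,1],[[0,0,2],0,1],[[0,0,2],0,1]]'

```text
time_s: 32.9
tool_pos: [0.6031, 0.2085, 0.3154]
eef_rot: [2.596, 1.763, 0.005]
force: [-2.5, -0.1, 4.7]
finger_gap: 0.075
```

Contact at TCP z 0.3155, as predicted, with the net force swinging from −5 to +4.7 N. Easing off and releasing.

>>> play_rows --plan '[[[0,0,-0.5],0,1],[[0,0,-0.5],0,0.85],[[0,0,-0.5],0,0.8],[[0,0,-0.5],0,0.6],[[0,0,-0.5],0,0.4],[[0,0,-0.5],0,0.2],[[0,0,-0.5],0,0],[[0,0,-0.5],0,-0.2],[[0,0,-0.5],0,-0.2],[[0,0,-0.5],0,-0.2]]'

```text
time_s: 33.73
tool_pos: [0.6032, 0.2085, 0.3159]
eef_rot: [2.596, 1.763, 0.005]
force: [0.0, -0.4, 0.4]
finger_gap: 0.599
```

```bash
python3 fit2.py | tail -2; python3 chk.py
```

```text
[ 25.8  -2.9   6.3   3.4   0.2 -51.3] -0.923
[ 26.5  -2.8   6.2   4.2   0.4 -48.7] -0.92
[0.54603971 0.37963097 0.37682846] (array([-255.4,  110.2,   83.2]), np.float64(-4.6), array([0.6032, 0.2086, 0.3159]), np.float64(68.4), array([ 0.005, -0.001, -1.   ]))
[('hook_mid', 0.83, array([314., 211.,  34., 154.])), ('hook_mid', 0.23, array([320., 169., 640., 228.])), ('pot_mid', 0.77, array([319., 148.,  76.,  76.]))]
scene [(0.9, array([393., 191.,  31.,  43.])), (0.71, array([240., 360.,  31.,  39.]))]
top [(0.95, array([487., 137.,  30.,  30.])), (0.82, array([249., 176.,  24.,  30.])), (0.37, array([295., 239.,  18.,  45.]))]
[-0.58127871  0.96681548  0.8070486 ]
```

Force is zero and both hook and pot stay on the bar. Withdrawing straight up, then away to the right.

>>> play_rows --plan '[[[0,0,-5],0,-0.2],[[0,0,-15],0,-0.2],[[0,0,-35],0,-0.2],[[0,0,-60],0,-0.2],[[0,0,-90],0,-0.2],[[-25,0,-110],0,-0.2],[[-60,0,-115],0,-0.2],[[-100,0,-115],0,-0.2],[[-140,0,-115],0,-0.2],[[-170,0,-115],0,-0.2]]'

```text
time_s: 35.02
tool_pos: [0.5388, 0.0486, 0.4323]
eef_rot: [2.594, 1.762, 0.007]
force: [0.2, -0.5, 0.1]
finger_gap: 0.598
```

>>> play_rows --plan '[[[-30,0,0],0,-0.2],[[-60,0,0],0,-0.2],[[-60,0,0],0,-0.2],[[-60,0,0],0,-0.2],[[-60,0,0],0,-0.2],[[-60,0,0],0,-0.2],[[-60,0,0],0,-0.2],[[-60,0,0],0,-0.2],[[-60,0,0],0,-0.2],[[-60,0,0],0,-0.2]]'

```text
time_s: 35.85
tool_pos: [0.5168, -0.0067, 0.4322]
eef_rot: [2.593, 1.763, 0.006]
force: [0.4, -0.2, -0.2]
finger_gap: 0.597
```

```bash
python3 - <<'E'
from h import *
P=np.array([.610,.2343,.319])
ref=None
for k in range(3):
  for n in("scene","top"):
    c=cam(n);ds=[d for d in manip.silhouettes(n,"pot_mid")];print(n,[np.round(d["bbox"],1).tolist() for d in ds[:2]],[np.round(d["bbox"],1).tolist() for d in manip.silhouettes(n,"hook_mid")[:2]])
    if k==0:
      print("expected pot mid",proj(c,P+[0,0,.008-.06-.057-.116]),"seat",proj(c,P+[0,0,-.109]))
      for b in("mallet","glue","tin","offcut","offcut2","block","driver"):print(b,[np.round(d["bbox"]).tolist() for d in manip.silhouettes(n,b)[:2]])
s=cam("scene");t=cam("top")
f=lambda n:min(manip.silhouettes(n,"pot_mid"),key=lambda d:np.hypot(*(np.array(d["bbox"][:2])-((393,191) if n=="scene" else(249,176)))))["bbox"][:2]
print("pot tri",tri([(s,f("scene")),(t,f("top"))]),manip.state()["time_s"],manip.state()["force"])
E
```

```text
scene [[395.8, 189.8, 29.4, 43.5], [241.1, 359.9, 30.2, 32.7]] [[405.1, 155.7, 19.9, 39.4], [420.0, 195.7, 26.7, 23.6]]
expected pot mid [[392.6571552  194.07975007]] seat [[397.9266504  169.55022573]]
mallet [[422.0, 199.0, 32.0, 26.0]]
glue [[312.0, 304.0, 17.0, 40.0]]
tin [[318.0, 212.0, 21.0, 35.0]]
offcut [[327.0, 201.0, 32.0, 32.0], [366.0, 278.0, 51.0, 42.0]]
offcut2 [[327.0, 201.0, 32.0, 32.0], [366.0, 278.0, 51.0, 42.0]]
block [[387.0, 164.0, 33.0, 24.0]]
driver [[283.0, 236.0, 21.0, 24.0]]
top [[485.9, 138.4, 32.4, 30.2], [244.5, 173.9, 29.8, 27.9]] [[423.2, 286.9, 37.7, 37.3], [229.4, 166.8, 31.5, 14.3]]
expected pot mid [[245.18754196 176.14982018]] seat [[235.45804716 170.23760209]]
mallet [[327.0, 229.0, 28.0, 22.0], [204.0, 176.0, 45.0, 72.0]]
glue [[407.0, 137.0, 24.0, 21.0]]
tin [[326.0, 228.0, 25.0, 22.0]]
offcut [[336.0, 136.0, 54.0, 26.0], [297.0, 239.0, 16.0, 45.0]]
offcut2 [[336.0, 136.0, 54.0, 26.0], [297.0, 239.0, 16.0, 45.0]]
block [[191.0, 241.0, 21.0, 39.0]]
driver [[371.0, 231.0, 10.0, 38.0]]
scene [[239.6, 360.3, 31.6, 36.0], [392.4, 190.6, 30.7, 46.1]] [[405.0, 154.8, 14.7, 33.4], [222.1, 229.0, 22.9, 27.0]]
top [[245.2, 175.1, 31.4, 26.2], [488.9, 138.1, 33.1, 27.1]] [[421.5, 286.8, 41.0, 38.6], [231.2, 164.4, 34.5, 14.0]]
scene [[240.5, 360.0, 36.4, 36.4], [392.6, 191.0, 30.5, 45.0]] [[404.4, 156.4, 15.2, 33.0]]
top [[488.3, 137.3, 29.2, 24.6], [404.6, 138.1, 24.4, 23.1]] [[424.0, 285.9, 37.7, 40.2], [230.8, 165.3, 33.2, 10.2]]
pot tri [0.61248317 0.23344228 0.10472098] 37.65 [-0.50633375 -0.18451777 -0.36804919]
```

>>> play_rows --plan '[[[0,0,0],0,-0.2],[[0,0,0],0,-0.2],[[0,0,0],0,-0.2],[[0,0,0],0,-0.2],[[0,0,0],0,-0.2],[[0,0,0],0,-0.2],[[0,0,0],0,-0.2],[[0,0,0],0,-0.2],[[0,0,0],0,-0.2],[[0,0,0],0,-0.2]]'

```text
time_s: 38.48
tool_pos: [0.5167, -0.0072, 0.4324]
eef_rot: [2.594, 1.762, 0.007]
force: [0.1, 0.5, 1.0]
finger_gap: 0.596
```

```bash
python3 - <<'E'
from h import *
a=None
for k in range(4):
    g=cv2.cvtColor(cam("scene")["img"],cv2.COLOR_RGB2GRAY)[140:230,370:430].astype(float)
    if a is not None: print("frame diff",abs(g-a).mean(),cv2.phaseCorrelate(a,g)[0])
    a=g
print(manip.finish_job())
E
```

```text
frame diff 1.943888888888889 (0.040107238571540194, -0.010510062773597895)
frame diff 1.9296296296296296 (-0.08657171007001097, -0.046434648157891445)
frame diff 1.957962962962963 (-0.00936398483234413, -0.0053847647991887015)
the job is handed in; nothing more can be done
None
```

The S-hook now hangs on the bar close to its middle with the pot in its lower curl, and I handed the job in at about 38.7 s; no verdict was reported.

- **First hang:** I took the bare steel hook off the tote handle, felt for the bar and let the hook go there. The bar came out at about 319 mm, with at most about 8 N measured. The hook hung free for over 0.3 s.
- **Pot:** The tool can only point straight down, so the bar blocks the gripper from bringing the pot under the hanging hook. I took the hook off again, scooped the pot's bail with its lower curl and hung both on the bar, with about 10 N at contact. Your text says to hang the pot in the already released hook, so my order differs there.

**Last checks**
- The pot was within a few millimetres of where it should hang, its centre about 0.10 m up.
- It moved less than 0.1 px between frames, so it was at rest.
- The gripper was clear of everything, with force readings at noise level.
- The bystanders' boxes matched the start. The mallet is partly hidden by the pot in the scene view, but is unchanged in the top view.

**Not checked or slightly off**
- In the second grasp the hook sat about 5° yawed and 4° pitched. I corrected the yaw with the tool and left the pitch to settle once it was released.
- I had used all 12 picture views, so the final state was checked by the networks and image differences only.
- The pot's tilt and its distance from the hook's seat were not measured directly.

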